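# Swing the stand lens over the pointed crystal

### The arm

A 6-joint arm with a two-finger parallel gripper is mounted at the origin on the work surface. World frame = base frame: x ahead of the robot, y to its left, z up, the work surface at z = 0. Lengths are in mm, angles in rad, forces in N, time in s.
With the tool pointing down it reaches from about 300 to 775 mm from the base axis. Payload 14.6 kg.
Tool frame: the origin (TCP) lies at the very end of the fingers, on their centre line; the grasp point (between the pads) lies 19 mm behind it (grip_point_offset is the distance from the TCP to the grasp point, in mm); z points along the fingers, y is the line along which they close (so a half turn about z gives the same grasp; the last joint's range is limited). The gripper opens to 94 mm and grips with 3 to 60 N. Pads are 16 mm wide; open, the fingers measure 119 mm over their backs; the gripper's body (75 mm by 177 mm) begins 78 mm behind the grasp point.
Start: joints at [-1.337, 0.3, 1.521, -0, 1.321, -0.067], TCP at [162.949, -525.297, 205.446] pointing down, gripper open.
Joint ranges: [-3.03, 3.03], [-0.79, 2.21], [0.23, 2.52], [-1.04, 4.18], [0, 3.07], [-2.55, 2.55]. Speed limits (rad/s): [2.22, 2.22, 2.57, 3.14, 3.14, 3.14].

### API

Orientations are given as [roll, pitch, yaw] about the fixed x, y, z axes, in that order (R = Rz(yaw) Ry(pitch) Rx(roll)).
In Python, from cell import read_state, camera, camera_info, sign_off, grip_point_offset gives the robot as it stands.
- The arm moves only by the shell command python3 -m handwheel 'ROWS' [FORCE]. ROWS is text: rows parted by semicolons, each of 5 numbers parted by spaces: the shift along the world's x, y, z in units of 40 mm (1.0 is 40 mm), then the turn about the world's z in units of 5 degrees (1.0 is 5 degrees), then the closure, from 0 (fully open) to 1 (shut). In form: dx dy dz yaw gripper; .... A call has 1 to 12 rows; each row shifts and turns the commanded pose from where the row before left it; what a row does not reach is not made up. A row lasts 1/12 s, in which the tool goes at most 41.7 mm and 7.16 degrees, less where a joint would pass 70% of its speed; a pose out of reach is approached as far as the arm can. A call is refused whole if a number of a shift passes 1 or a number of a turn 1, either way. A call with a gripper value outside its range is refused whole. The fingers move at their own pace and stop on an object; FORCE is the grip in N (left out, the last holds). Time passes only in rows, so rows that do not move let the fingers close. It gives the time, the measured TCP pose, the force, the opening and the grip force at its end, in the units of the state.
- read_state(): the state, without advancing time (a new reading comes with each control period).
- camera(name): name is "scene" or "top" or "wrist"; returns (picture, depth): 384x512x3 uint8, red, green, blue; 384x512 float32, mm along the optical axis (not along the pixel's ray), 0 where there is no reading.
- camera_info(name): a dict with "intrinsics" (3x3 intrinsics, pixels), "world_from_camera" (4x4, takes a point from camera to world coordinates). Camera axes: x right, y down, z forward; pixel columns grow to the right and rows downward; lengths in mm; the calibration is good to about 2 mm. A picture is of the moment at which its call begins: read the wrist's pose just before it. camera_info takes no time and is no camera call; for the wrist camera it gives the pose at the moment of the call.
- sign_off(): hands the job in; it is judged then, once.
The state is a dict: "clock": time; "joints": joint angles; "qd": joint speeds; "effort": joint torques, N m; "eef_pos": TCP position; "eef_rot": TCP orientation; "wrist_force": force on the tool from outside, world axes, zero at the start; "moment": the same for the moment, N m; "finger_gap": finger opening in mm; "finger_force": force on a finger pad.
Only numpy, scipy, OpenCV 4.12 (cv2) and the standard library are available. Lean on these libraries where they do the work, as an engineer would, in place of code of your own. Each camera call takes 0.05 s, during which the arm holds its last target. There are 200 camera calls.

### The job

Four stone specimens lie around the round lens stand. With a fingertip, push the upright tab at the end of the lens arm to swing the lens round until it is centred over the tall pointed six-sided crystal, and leave it there. Do not touch the lens itself, and leave the specimens and the mug where they are; nothing is to be picked up.

Things in the scene. Friction and masses are not known exactly. Their poses are not given: they have to be found in the camera images.
- stand: Fixed grey round foot, 216 mm across, 18 mm thick, with a 24 mm steel pivot column at its centre. Origin: centre of its underside, on the vertical pivot axis; z up, -x is its front; its yaw varies. The specimens stand on its top on thin black felt spots 75 mm from the axis, under the lens at joint values -2.1, -1.05, 1.05 and 2.1; which one is on which spot varies.
- lens_arm (a joint): Angle of the lens arm about the pivot axis, rad, positive anticlockwise from above. At value q, lens and tab lie from the axis in the direction (-cos q, -sin q) of the stand's frame. Hard stops at -2.5 and 2.5; starts between -0.45 and 0.45, over no specimen. No click stops, no spring: turns stiffly (0.11 N m, 1 N at the tab) and stays where it is left.
- lens_center (a point): Centre of the lens, 75 mm from the pivot axis and 76 mm above the table. Clear glass in a black ring, 52 mm across outside, from 72 to 80 mm above the table; the specimens pass under it.
- tab_top (a point): Middle of the tab's upper edge, 112.5 mm from the pivot axis, 116 mm above the table. The tab is an upright aluminium plate at the arm's outer end, beyond the lens: 20 mm along the arm, 5 mm thick across it, from 80 to 116 mm above the table. A fingertip lowered beside it to about 90 mm above the table clears the lens ring, the arm and all specimens.
- crystal: The one to look at: pale stone six-sided column with a pointed top, 28 mm across and 44 mm tall (its tip is 62 mm above the table), loose, about 45 g. Origin: centre of its underside.
- pebble: Loose rounded grey pebble, 42 mm across, 27 mm tall, 55 g. Origin: centre of its underside. To be left alone.
- slab: Loose flat brownish stone slab, 46 x 34 x 13 mm, 45 g. Origin: centre of its underside. To be left alone.
- cubes: Loose grey cluster of three cubic crystals, about 40 x 27 mm and 36 mm tall, 55 g. Origin: underside, near its middle. To be left alone.
- mug: Loose dark blue mug, 80 mm across, 95 mm tall, about 330 g, upright on the table to the robot's left of the stand. Origin: centre of its underside. To be left alone.
- tab: The tab itself (see tab_top). Origin: middle of its foot, 112.5 mm from the pivot axis, 80 mm above the table; x along the arm towards the axis, y across it, z up.
- lens: The lens with its ring (see lens_center). Origin: on the lens's axis, 71 mm above the table. Not to be touched.
Things that resemble listed ones, but are neither listed nor needed, are in the scene too. Leave any yellow look-alike of the crystal alone.

How it is judged (in metres and radians):
On the way, in this order (a step that is already met when the one before it is completed fails the run):
1. a finger pushes the tab (contact force between the fingers and tab above 0.3 N).
2. the lens is over the pointed crystal (horizontal distance between lens_center and crystal below 0.009 m), for 0.2 s.
At the end, for the whole second after the job is handed in: The centre of the lens is horizontally within 9 mm of the crystal's axis and at rest; the crystal stands upright, no specimen has moved more than 12 mm and the mug not more than 30 mm (horizontal distance between lens_center and crystal below 0.009 m and velocity of joint lens_arm between -0.05 and 0.05 rad/s and angle between each of crystal, mug's own z axis and vertical below 0.1 rad and distance of each of crystal, pebble, slab, cubes from where it was at the start of the episode below 0.012 m and distance of mug from where it was at the start of the episode below 0.03 m); the robot touches nothing.
It fails at once if the lens was touched by the robot (contact force between any of the fingers, the arm and lens above 0.5 N).
It fails at once if a specimen was moved or picked up (distance of any of crystal, pebble, slab, cubes from where it was at the start of the episode above 0.012 m).
It fails at once if the mug was moved (distance of mug from where it was at the start of the episode above 0.03 m).
It also fails if it takes over 48 s, if anything falls off the work surface, if the arm or the gripper's body presses on something with over 40 N, if the wrist force passes 120 N, or if a joint passes its speed limit or range.

## Working session

There is one attempt and no reset: what is moved stays moved. The work goes in short steps, Python scripts to look and compute and a shell command to move; the robot and the scene stay as the last step left them, time stands still between calls to the robot, and variables do not carry over. Pictures are saved under pics/ and viewed, at most 10 in all, crops included, and the job is handed in when it is done.

```bash
mkdir -p pics; python3 - <<'E'
from cell import *
import cv2,numpy as np
s=read_state();print(s['clock'],s['eef_pos'],s['eef_rot'],s['finger_gap'])
for n in('top','scene'):
    p,d=camera(n);np.savez('pics/'+n,p=p,d=d);cv2.imwrite(f'pics/{n}.png',p[:,:,::-1]);i=camera_info(n);print(n,np.round(i['intrinsics'],1),np.round(i['world_from_camera'],3))
E
```

```text
0.0 [ 162.88939734 -525.04536162  204.88417333] [-3.14043470e+00 -1.02908520e-04  3.00766625e-01] 93.85417782007914
top [[427.5   0.  247. ]
 [  0.  427.5 189.6]
 [  0.    0.    1. ]] [[ 1.50000e-01 -9.68000e-01  2.04000e-01  3.78860e+02]
 [-9.89000e-01 -1.47000e-01  3.10000e-02  1.02039e+02]
 [-0.00000e+00 -2.06000e-01 -9.79000e-01  9.20330e+02]
 [ 0.00000e+00  0.00000e+00  0.00000e+00  1.00000e+00]]
scene [[419.2   0.  257.2]
 [  0.  419.2 194.5]
 [  0.    0.    1. ]] [[ 5.060000e-01  4.720000e-01 -7.220000e-01  1.111238e+03]
 [ 8.630000e-01 -2.690000e-01  4.280000e-01 -1.894970e+02]
 [ 8.000000e-03 -8.400000e-01 -5.430000e-01  5.238880e+02]
 [ 0.000000e+00  0.000000e+00  0.000000e+00  1.000000e+00]]
```

View pics/top.png

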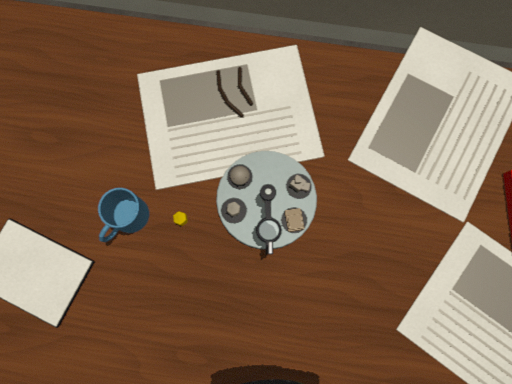

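View pics/scene.png

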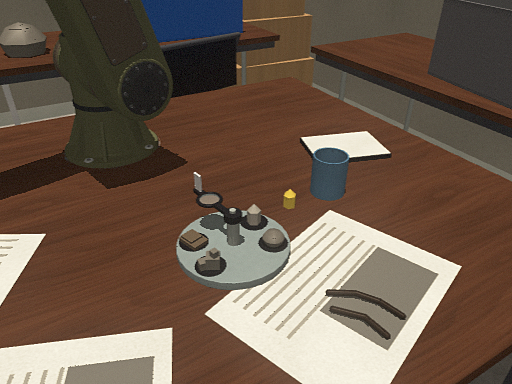

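The top view shows the stand at about (267,199), with the lens at (269,230) and the tab at (270,247). Candidates for the crystal:
- (234,209): pale and pointed, also at (254,215) in the scene view. This fits the description.
- (239,176): round pebble.
- (299,185): cubes.
- (294,220): brown slab.
- (180,217): yellow look-alike, off the stand.

Next I'll confirm with a crop and measure.

```bash
cat > h.py <<'E'
from cell import *
import cv2,numpy as np
def ray(n,u,v,z):
    i=camera_info(n);T=np.array(i['world_from_camera']);d=T[:3,:3]@np.linalg.solve(i['intrinsics'],[u,v,1])
    return (T[:3,3]+d*(z-T[2,3])/d[2])[:2]
def proj(n,P):
    i=camera_info(n);q=np.linalg.inv(i['world_from_camera'])@np.append(P,1);q=np.array(i['intrinsics'])@q[:3];return q[:2]/q[2]
E
python3 - <<'E'
from h import *
a=np.load('pics/top.npz');p,d=a['p'],a['d']
hsv=cv2.cvtColor(p,cv2.COLOR_RGB2HSV)
m=cv2.inRange(hsv,(70,10,80),(120,80,255));m[:, :205]=0;m[:,330:]=0;m[:145]=0;m[255:]=0
m=cv2.morphologyEx(m,cv2.MORPH_OPEN,np.ones((3,3)))
c=max(cv2.findContours(m,0,1)[0],key=cv2.contourArea)
h=cv2.convexHull(c)[:,0]
W=np.array([ray('top',u,v,18) for u,v in h]).astype(np.float32)
print('disc',cv2.minEnclosingCircle(W),cv2.fitEllipse(W))
for n,u,v,z in(('column?',268,191,90),('lens',269,230,78),('tabtop',270,243,116),('tabtop',270,252,116),('crystal',234,209,62)):print(n,ray('top',u,v,z))
print('scene crystal tip',ray('scene',255,205,62),'lens',ray('scene',209,199,78))
t=cv2.resize(p[145:260,165:325],None,fx=4.5,fy=4.5,interpolation=2)[:, :, ::-1]
s=np.load('pics/scene.npz')['p'];s=cv2.resize(s[165:290,165:310],None,fx=4.4,fy=4.4,interpolation=2)[:,:,::-1]
cv2.imwrite('pics/ct.png',t);cv2.imwrite('pics/cs.png',s)
E
```

```text
disc ((496.7598876953125, 86.99226379394531), 10.560070037841797) ((496.3221740722656, 86.66690063476562), (10.377933502197266, 20.561742782592773), 54.67060470581055)
column? [555.05221718  86.92821653]
lens [480.03108302  73.76014815]
tabtop [451.58064582  69.78200672]
tabtop [435.0242723   67.45979572]
crystal [513.64700065 149.51740518]
scene crystal tip [527.25480044 152.24147091] lens [485.95348246  73.78530754]
```

View pics/ct.png

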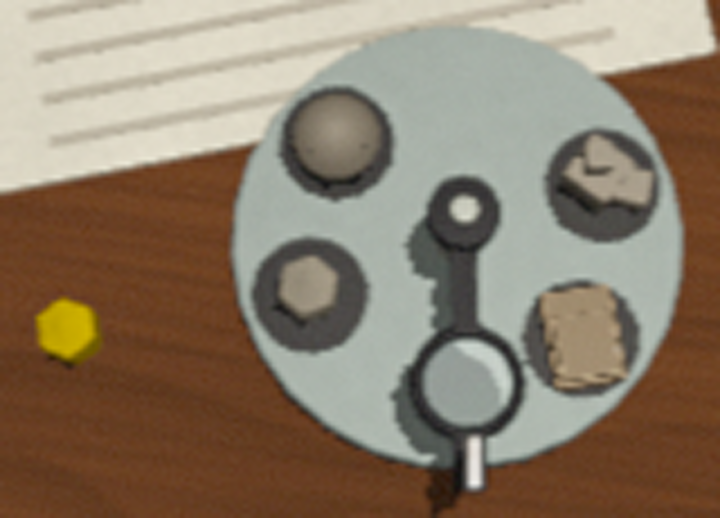

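View pics/cs.png

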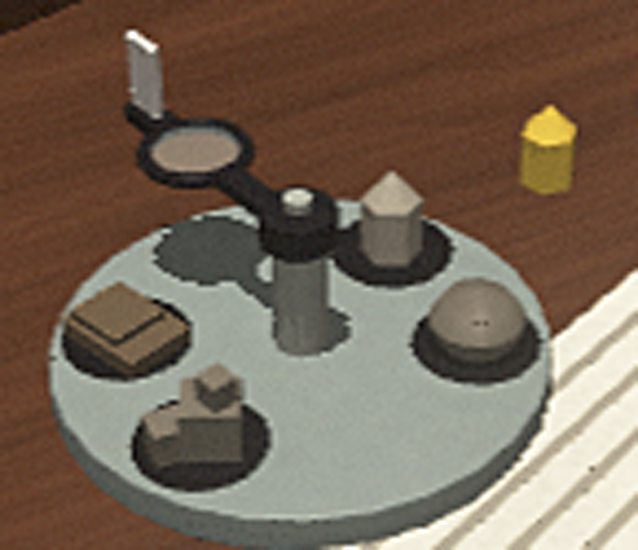

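The crops show the crystal at scene crop (392,215) and top crop (308,287): pale, six-sided and pointed, standing on a felt spot. The yellow one at top crop (67,330) is off the stand. The target is confirmed.

```bash
python3 - <<'E'
from h import *
from scipy.optimize import least_squares
T=lambda u,v,z:ray('top',165+(u-2)/4.5,145+(v-2)/4.5,z)
S=lambda u,v,z:ray('scene',165+(u-2)/4.4,165+(v-2)/4.4,z)
disc=T(458,247,18)
F=np.array([T(u,v,18) for u,v in((310,295),(336,142),(603,185),(581,338))])
q=np.array([-1.05,-2.1,2.1,1.05])
f=lambda p:(F-(p[:2]-75*np.c_[np.cos(q+p[2]),np.sin(q+p[2])])).ravel()
r=least_squares(f,[555,87,.2]);c=r.x[:2];y=r.x[2]
print('disc',disc,'felt fit',r.x,'rms',np.sqrt(np.mean(r.fun**2)),'col top',T(463,208,95),S(297,195,95))
def ang(P):d=c-P;return np.arctan2(d[1],d[0])-y,np.hypot(*d)
for n,P in(('lensT',T(467,383,80)),('lensS',S(196,151,80)),('tabT',T(474,462,116)),('tabS',S(143,40,116)),('felt',F[0]),('cryT',T(308,286,50)),('cryS',S(391,172,62))):print(n,P,ang(P))
E
```

```text
disc [551.46379905  86.56615424] felt fit [ 5.54835714e+02  8.74335167e+01 -1.12578898e-02] rms 0.21073442361159794 col top [554.27025492  88.16487289] [559.24691968  86.01684608]
lensT [480.24567458  75.21746237] (np.float64(0.17359266315198635), np.float64(75.5837680265118))
lensS [488.41319038  72.95525493] (np.float64(0.2258731617828556), np.float64(67.98214273475726))
tabT [443.76456311  68.89547938] (np.float64(0.17663588254238213), np.float64(112.60754603945513))
tabS [446.75209923  68.81416064] (np.float64(0.18185158454873407), np.float64(109.67565016128218))
felt [518.00628271 152.74946811] (np.float64(-1.0461120574166451), np.float64(74.98386844482619))
cryT [517.0550081  152.50926996] (np.float64(-1.033531953640056), np.float64(75.24782661930091))
cryS [521.6027602  151.91022755] (np.float64(-1.0836265588191851), np.float64(72.53740738160765))
```

Fit: the pivot is at (554.8, 87.4), the lens at q≈0.176, and the crystal at q≈-1.04. The lens therefore has to swing about -70° (tab towards +y). I'll bring the closed fingers to the tab's -y side, with the tool turned so its closing axis is radial.

```bash
python3 -m handwheel '0.39 0.78 0 0.9 1;0.39 0.78 0 0.9 1;0.39 0.78 0 0.9 1;0.39 0.78 0 0.9 1;0.39 0.78 0 0.9 1;0.39 0.78 0 0.9 1;0.39 0.78 0 0.9 1;0.39 0.78 0 0.9 1;0.39 0.78 0 0.9 1' 10
python3 -m handwheel '0.39 0.78 0 0.9 1;0.39 0.78 0 0.9 1;0.39 0.78 0 0.9 1;0.39 0.78 0 0.9 1;0.39 0.78 0 0.9 1;0.39 0.78 0 0.9 1;0.39 0.78 0 0.9 1;0.39 0.78 0 0.9 1;0 0 0 0 1;0 0 0 0 1'
```

```text
clock: 0.85
eef_pos: [303.6, -242.9, 205.4]
eef_rot: [-3.142, -0.0, 1.011]
wrist_force: [0.5, -0.7, -0.6]
finger_gap: 37.4
finger_force: 0.0
clock: 1.68
eef_pos: [428.2, 6.2, 205.0]
eef_rot: [-3.141, -0.0, 1.639]
wrist_force: [0.3, -0.1, -0.7]
finger_gap: 0.6
finger_force: 0.0
```

```bash
python3 -m handwheel '0.45 0.7 0 1 1;0 0 -0.7 0.1 1;0 0 -0.7 0 1;0 0 -0.7 0 1;0 0 -0.7 0 1;0 0 0 0 1;0 0 0 0 1'; python3 - <<'E'
from h import *
p,d=camera('scene');cv2.imwrite('pics/s2.png',cv2.resize(p[120:300,130:330],None,fx=3.3,fy=3.3,interpolation=2)[:,:,::-1])
c=np.array([554.8,87.4]);pos=np.array(read_state()['eef_pos'][:2])
# finger targets: centre 10.5 mm behind tab plane, radius 115; print moves in units
fs=np.linspace(.165,-1.0,13);last=pos
for f in fs:
    e=np.array([-np.cos(f),-np.sin(f)]);t=np.array([-np.sin(f),np.cos(f)]);P=c+115*e-10.5*t
    print(round(f,3),np.round(P,1),np.round((P-last)/40,3));last=P
E
```

```text
clock: 2.27
eef_pos: [445.5, 32.2, 93.4]
eef_rot: [-3.139, -0.0, 1.73]
wrist_force: [0.6, 0.4, 1.2]
finger_gap: 0.3
finger_force: 0.0
0.165 [443.1  58.2] [-0.084  0.645]
0.068 [440.8  69.1] [-0.058  0.274]
-0.029 [439.5  80.3] [-0.031  0.278]
-0.126 [439.4  91.5] [-0.004  0.28 ]
-0.223 [440.3 102.6] [0.023 0.279]
-0.32 [442.3 113.7] [0.05  0.276]
-0.418 [445.4 124.4] [0.077 0.269]
-0.515 [449.5 134.9] [0.103 0.261]
-0.612 [454.6 144.8] [0.127 0.25 ]
-0.709 [460.7 154.3] [0.151 0.236]
-0.806 [467.6 163.1] [0.173 0.22 ]
-0.903 [475.3 171.2] [0.194 0.202]
-1.0 [483.8 178.5] [0.212 0.183]
```

View pics/s2.png

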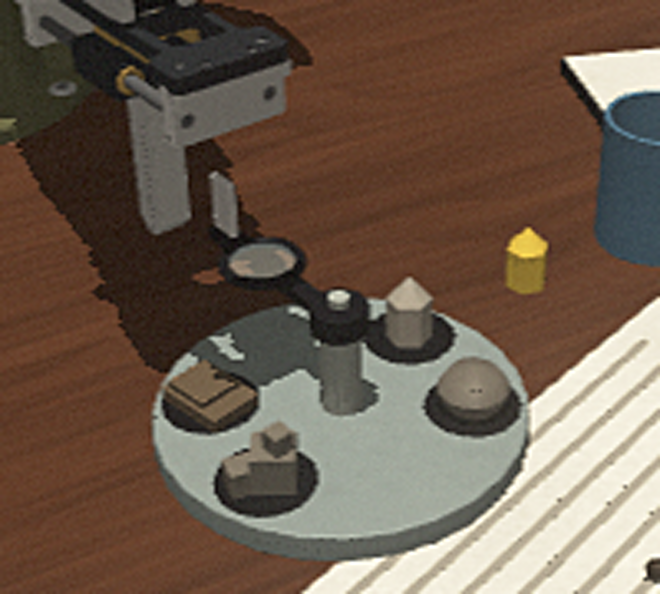

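The fingers are at crop (160,230), clearly beside the tab at (225,205) and above the lens level. Pushing along the arc.

```bash
python3 -m handwheel '-0.04 0.32 0 0 1;-0.04 0.32 0 0 1;-0.06 0.27 0 -1 1;-0.03 0.28 0 -1 1;0 0.28 0 -1 1;0.02 0.28 0 -1 1;0.05 0.28 0 -1 1;0.08 0.27 0 -1 1;0.1 0.26 0 -1 1;0 0 0 -1 1;0 0 0 0 1'
python3 -m handwheel '0.06 0.13 0 -0.5 1;0.07 0.12 0 -0.5 1;0.08 0.12 0 -0.5 1;0.08 0.12 0 -0.5 1;0.09 0.11 0 -0.6 1;0.09 0.11 0 -0.6 1;0.1 0.1 0 -0.6 1;0.1 0.1 0 -0.6 1;0 0 0 0 1;0 0 0 0 1'
cat > look.py <<'E'
from h import *
import sys
c=np.array([554.8,87.4]);s=read_state();print(s['clock'],s['eef_pos'],s['eef_rot'][2],s['wrist_force'])
p=np.array(s['eef_pos'][:2])-c
f=np.arctan2(-p[1],-p[0])-10.5/115;print('finger phi -> tab phi',np.arctan2(-p[1],-p[0]),f)
q,d=camera('top');cv2.imwrite(sys.argv[1],cv2.resize(q[145:260,165:325],None,fx=4.5,fy=4.5,interpolation=2)[:,:,::-1])
E
python3 look.py pics/t3.png
```

```text
clock: 3.23
eef_pos: [450.4, 135.7, 95.5]
eef_rot: [3.139, -0.002, 1.03]
wrist_force: [-0.1, 0.1, 0.6]
finger_gap: 0.5
finger_force: 0.0
clock: 4.07
eef_pos: [476.5, 171.6, 94.5]
eef_rot: [3.141, -0.001, 0.653]
wrist_force: [1.5, 0.0, -0.0]
finger_gap: 0.4
finger_force: 0.0
4.0667 [476.53379099 171.63178873  94.48435417] 0.6530535709241487 [ 1.45423560e+00  5.83180793e-04 -3.42909051e-03]
finger phi -> tab phi -0.8220933961103787 -0.9133977439364657
```

View pics/t3.png

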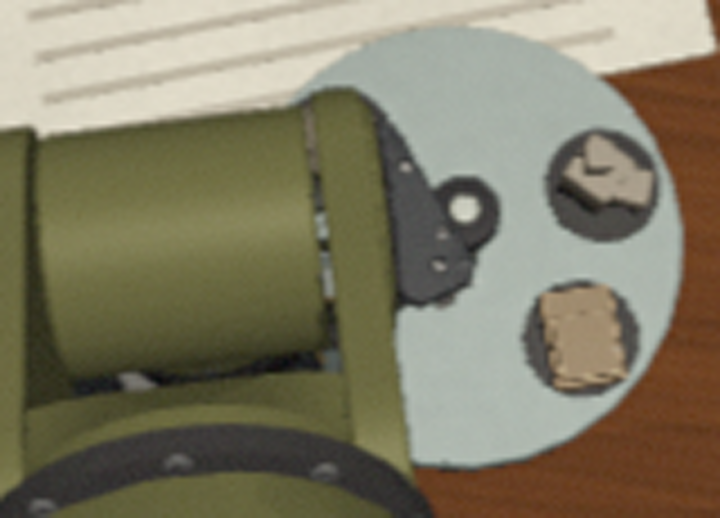

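The top view is blocked by the arm, with only the pivot cap (465,208) showing. I'll use the scene camera.

```bash
python3 - <<'E'
from h import *
q,d=camera('scene');cv2.imwrite('pics/s4.png',cv2.resize(q[140:270,180:310],None,fx=4.4,fy=4.4,interpolation=2)[:,:,::-1])
c=np.array([554.8,87.4])
for f in(-.9,-1.05):
  e=np.array([-np.cos(f),-np.sin(f)])
  for n,r,z in(('lens',75,80),('tabtop',112.5,116)):
    u=proj('scene',np.append(c+r*e,z));print(f,n,(u-[180,140])*4.4)
E
```

```text
-0.9 lens [296.84811516 235.37639119]
-0.9 tabtop [328.13005453 126.3058189 ]
-1.05 lens [319.55946222 241.44631534]
-1.05 tabtop [362.10037129 134.52638206]
```

View pics/s4.png

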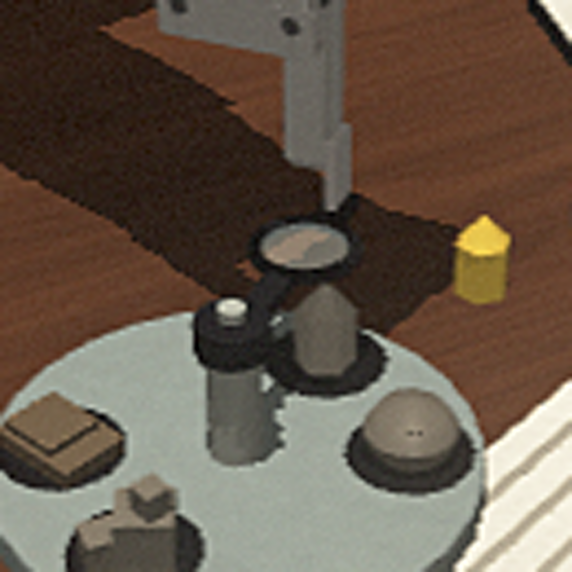

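The lens is at crop (304,246) and the tab top at (340,125), so φ≈-0.94. The crystal is about 0.12 rad further, roughly 13 mm at the fingertip. I'll push 13 mm, then back off, rise, move clear and check from the top.

```bash
python3 -m handwheel '0.09 0.06 0 -0.5 1;0.09 0.06 0 -0.5 1;0.09 0.06 0 -0.4 1;0 0 0 0 1;0 0 0 0 1'
python3 -m handwheel '-0.4 -0.25 0 0 1;-0.4 -0.25 0 0 1;0 0 0.9 0 1;0 0 0.9 0 1;0 0 0.9 0 1;-0.3 -0.9 0 0 1;-0.3 -0.9 0 0 1;-0.3 -0.9 0 0 1;-0.2 -0.9 0 0 1;0 -1 0 0 1;0 -1 0 0 1;0 0 0 0 1'
python3 look.py pics/t5.png
```

```text
clock: 4.58
eef_pos: [486.9, 178.9, 93.6]
eef_rot: [3.142, -0.0, 0.53]
wrist_force: [0.3, 0.1, -0.2]
finger_gap: 0.3
finger_force: 0.0
clock: 5.58
eef_pos: [410.2, -70.2, 201.7]
eef_rot: [3.14, -0.0, 0.524]
wrist_force: [0.1, 1.0, -0.2]
finger_gap: 0.5
finger_force: 0.0
5.5833 [410.24747079 -70.17153799 201.74275598] 0.5244410494705241 [ 0.1235919   1.02270757 -0.19604899]
finger phi -> tab phi 0.8284631188000238 0.7371587709739368
```

View pics/t5.png

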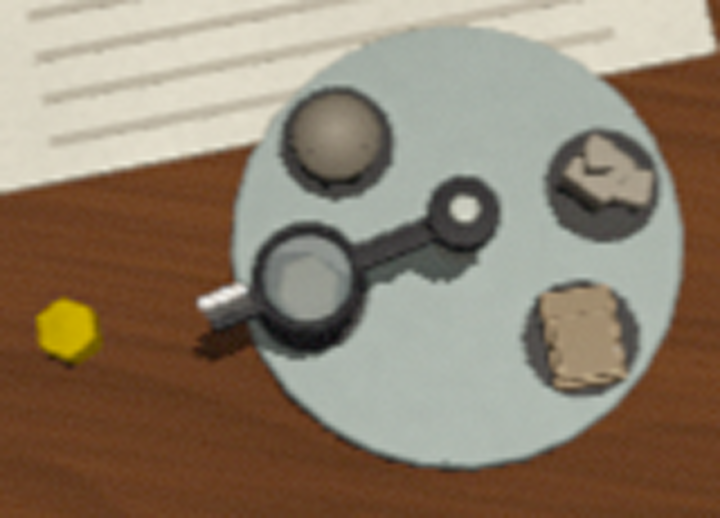

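The lens sits at crop (308,282) with the crystal visible through it at (303,285), and the tab is at (222,300). Checking the numbers.

```bash
python3 - <<'E'
from h import *
im=cv2.imread('pics/t5.png');g=im.max(2)
# glass region: brighter pixels connected inside the ring
m=(g>85).astype(np.uint8);n,l,st,ce=cv2.connectedComponentsWithStats(m,connectivity=4);k=l[280,308];print('glass',st[k],ce[k])
T=lambda u,v,z:ray('top',165+(u-2)/4.5,145+(v-2)/4.5,z)
c=np.array([554.8,87.4])
def a(P):d=c-P;return np.arctan2(d[1],d[0])+.011,np.hypot(*d)
for P in(T(*ce[k],78),T(*(st[k][:2]+st[k][2:4]/2),78),T(308,286,80),T(222,298,116)):print(P,a(P),'d to crystal',P-[517.5,152.6])
E
```

```text
glass [ 264  235   88   87 5980] [307.42675585 277.79749164]
[516.21229071 151.71421217] (np.float64(-1.0193861787552962), np.float64(75.00219460118544)) d to crystal [-1.28770929 -0.88578783]
[515.93828378 151.41318765] (np.float64(-1.0141804631762954), np.float64(74.88605464924646)) d to crystal [-1.56171622 -1.18681235]
[512.29146281 150.76956977] (np.float64(-0.9689351402001632), np.float64(76.30647487107515)) d to crystal [-5.20853719 -1.83043023]
[496.05109833 183.83623309] (np.float64(-1.0126399580135825), np.float64(112.92201069933012)) d to crystal [-21.44890167  31.23623309]
```

The lens is about 2 mm from the crystal's axis, well within 9 mm, and the specimens look unmoved. Handing in.

```bash
python3 -m handwheel '0 0 0 0 1;0 0 0 0 1;0 0 0 0 1'; python3 -c "from cell import *;print(sign_off())"
```

```text
clock: 5.88
eef_pos: [411.0, -63.8, 201.5]
eef_rot: [-3.142, -0.0, 0.53]
wrist_force: [-0.5, 0.3, -0.1]
finger_gap: 0.8
finger_force: 0.0
the job is handed in; nothing more can be done
None
```

The lens was pushed round by its tab and left over the pointed crystal, about 2 mm off its axis by the top camera (limit 9 mm), and the job was handed in at about 5.9 s; no verdict was returned.

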